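# Lock out the downdraft fan of a specimen bench

## Task

The downdraft fan of this specimen bench is to be serviced: on the yellow isolator box, turn the red handle anticlockwise from on to off, as far as its stop, and only then swing that box's lockout hasp all the way out by its red post, so that its padlock eye stands clear of the box. Let go of both. Leave the grey box with the black handle (bench lamps) as it is and do not disturb the specimen jar or the cup.

Things in the scene. Friction and masses are not known exactly. Their poses are not given: they have to be found in the camera images.
- fan_handle (a joint): angle of the red handle on the yellow box (fixed on the bench, 130 x 170 mm, 70 mm high, flat top up), rad. 0 = on (pointer to the green mark), 1.047 = off (60 degrees anticlockwise from above, pointer to the black mark; hard stop). Vertical axis. It stays where it is left; turning takes about 0.2 N m.
- fan_grip (a point): point on the red handle's turning axis at grip height, 106 mm above the bench. The handle is an upright bar 66 mm long, 14 mm wide, 40 mm tall (80 to 120 mm above the bench) on a round 60 mm base, with a white pointer line on top of its +x half. x axis along the bar, y across it (grip across the 14 mm), z up; the frame turns with the handle.
- fan_hasp (a joint): angle of the lockout hasp on the yellow box's top, rad. 0 = folded over the box, 1.571 = fully out (90 degrees clockwise seen from above; hard stop). It turns about a vertical pivot, takes about 1 N at the post, and stays where it is left.
- fan_post (a point): the hasp's upright red post, at grip height, 106 mm above the bench. Round, 12 mm in diameter, top at 120 mm, standing on the end of a flat arm (its top at 79 mm; hub at the pivot 81 mm) with a padlock eye. x axis level, from pivot to post, turning with the hasp; z up. The pivot lies 55 mm away along -x. Folded, the post is about 100 mm from the red handle's axis.
- lamp_handle (a joint): bystander: angle of the black handle on the grey box, a box of the same shape and size as the yellow one, beside it (either side), rad. 0 = on, same sense as the red one. To be left alone.
- lamp_hasp (a joint): bystander: angle of the grey box's hasp (black post, same shape and size), rad. 0 = folded, same sense. To be left alone.
- jar_center (a point): bystander: centre of a loose amber specimen jar with white cap, 52 mm in diameter, 70 mm high, standing on the bench beyond the boxes.
- cup_center (a point): bystander: centre of a loose white cup, 70 mm in diameter at the rim, 80 mm high, standing on the bench beyond the boxes.
Things that resemble listed ones, but are neither listed nor needed, are in the scene too. There is more than one size of the part that bears fan_handle; the job needs the middle-sized.

How it is judged (in metres and radians):
On the way, in this order (a step that is already met when the one before it is completed fails the run):
1. the red handle is turned to off (within 10 degrees of its stop) while the hasp is still folded (value of joint fan_handle above 0.87 rad and value of joint fan_hasp below 0.6 rad), for 0.2 s.
2. the yellow box's hasp is swung out (within about 14 degrees of its stop) with the handle still at off (value of joint fan_hasp above 1.32 rad and value of joint fan_handle above 0.87 rad), for 0.2 s.
At the end, for the whole second after the job is handed in: The red handle is at off (over 0.87 rad, within 10 degrees of its stop) and the yellow box's hasp is out (over 1.32 rad, within about 14 degrees of its stop), both let go (all of step 2); the robot touches nothing.
It fails at once if the hasp is swung out before the handle is off (value of joint fan_hasp above 0.6 rad and value of joint fan_handle below 0.8 rad).
It fails at once if the black handle is turned (over 0.3 rad) (value of joint lamp_handle above 0.3 rad).
It fails at once if the grey box's hasp is swung (over 0.6 rad) (value of joint lamp_hasp above 0.6 rad).
It fails at once if the jar is shoved or knocked over (moved more than 30 mm or tilted more than 0.4 rad) (distance of jar_center from where it was at the start of the episode above 0.03 m or angle between jar_center's own z axis and vertical above 0.4 rad).
It fails at once if the cup is shoved or knocked over (moved more than 30 mm or tilted more than 0.4 rad) (distance of cup_center from where it was at the start of the episode above 0.03 m or angle between cup_center's own z axis and vertical above 0.4 rad).
It also fails if it takes over 43 s, if anything falls off the work surface, if the arm or the gripper's body presses on something with over 40 N, if the wrist force passes 120 N, or if a joint passes its speed limit or range.

## Robot

A 6-joint arm with a two-finger parallel gripper is mounted at the origin on the work surface. World frame = base frame: x ahead of the robot, y to its left, z up, the work surface at z = 0. Lengths are in m, angles in degrees, forces in N, time in s.
With the tool pointing down it reaches from about 0.35 to 0.875 m from the base axis. Payload 4.2 kg.
Tool frame: the origin (TCP) lies midway between the tips of the shut fingers; the grasp point (between the pads) lies 19 mm behind it (hold_point_z is the z of the grasp point in the tool frame, in m); z points along the fingers, y is the direction in which the jaws open and shut (so a half turn about z gives the same grasp; the last joint's range is limited). The gripper opens to 87 mm and grips with 3 to 60 N. Pads are 19 mm wide; open, the fingers measure 117 mm over their backs; the gripper's body (75 mm by 190 mm) begins 51 mm behind the grasp point.
Start: joints at [78.071, 22.042, 0.453, 0, -68.411, -14.817], TCP at [0.281, 0.558, 0.223] pointing down, gripper open.
Joint ranges: [-179.83, 179.83], [-69.29, 118.12], [-61.27, 80.66], [-181.25, 117.63], [-171.15, -9.14], [-177.46, 177.46]. Speed limits (degrees/s): [159.86, 159.86, 180, 180, 180, 180].

## Interface

Orientations are given as a 3x3 rotation matrix whose columns are the frame's x, y, z axes.
In Python, from station import * gives the robot as it stands. The module is installed in compiled form; this text tells all that it offers.
- The arm moves only by the tool jog_arm, never from a script. Its argument "moves" is a list of rows, each a list of 7 numbers: the closure, from -1 (fully open) to 1 (shut), then the shift along the tool's x, y, z in m, then the turn, a rotation vector about the tool's x, y, z in rad. In form: [[gripper, x, y, z, wx, wy, wz], ...]. A call has exactly 10 rows; each row is the pose to reach, as a shift and turn from the pose commanded when the call began, along the tool's axes at that moment; what a row does not reach only later rows make up. A row lasts 1/12 s, in which the tool goes at most 41.7 mm and 7.16 degrees, less where a joint would pass 70% of its speed; a pose out of reach is approached as far as the arm can. A call with a gripper value outside its range is refused whole. The fingers move at their own pace and stop on an object; the grip force is fixed at half the most. Time passes only in rows, so rows that repeat a pose let the fingers close, or fill a call up. It gives the time, the measured TCP pose, the force and the opening at its end, in the units of the state.
- sense(): the state, without advancing time (a new reading comes with each control period).
- capture(name): name is "scene" or "top" or "wrist"; returns a dict with "frame" (400x640x3 uint8, red, green, blue), "fov_y" (degrees; the focal length in pixels is half the picture's height over the tangent of half this angle, whatever the lens; pixels are square), "cx", "cy" (the principal point, pixels), "world_from_camera" (4x4, takes a point from camera to world coordinates). Camera axes: x right, y down, z forward; pixel columns grow to the right and rows downward; lengths in m; the calibration is good to about 2 mm. The wrist camera is an equidistant fisheye: a pixel r from the principal point sees the ray r / f radians off the axis. A picture is of the moment at which its call begins. There is no depth.
- finish_job(): hands the job in, once; it reports no verdict.
The state is a dict: "time_s": time; "joints": joint angles; "joint_velocities": joint speeds; "effort": joint torques, N m; "tcp_pos": TCP position; "ee_rot": TCP orientation; "wrist_force": force on the tool from outside, world axes, zero at the start; "moment": the same for the moment, N m; "gripper_width": opening from 0.0 (shut) to 1.0 (fully open).
Only numpy, scipy, OpenCV 4.12 (cv2) and the standard library are available. Lean on these libraries where they do the work, as an engineer would, in place of code of your own. Each camera call takes 0.05 s, during which the arm holds its last target.

## Working session

There is one attempt and no reset: what is moved stays moved. The work goes in short steps, Python scripts to look and compute and a tool call to move; the robot and the scene stay as the last step left them, time stands still between calls to the robot, and variables do not carry over. Pictures are saved under pics/ and viewed, and the job is handed in when it is done.

Besides the shell and the picture viewer there is one more tool, called after ">>>" as name(argument=value, ...) on one line, values as JSON. jog_arm: Moves the arm, as the interface text tells. Its arguments: {"type":"object","properties":{"moves":{"type":"array"}},"required":["moves"]}

```bash
mkdir -p pics; python3 - <<'E'
from station import *
import cv2,numpy as np
s=sense();print(s['time_s'],s['tcp_pos'],np.round(s['ee_rot'],3),s['gripper_width'])
for n in ["scene","top","wrist"]:
    c=capture(n);cv2.imwrite(f"pics/{n}0.png",c['frame'][:,:,::-1]);print(n,c['fov_y'],c['cx'],c['cy'],np.round(c['world_from_camera'],3).tolist())
E
```

```text
0.0 [0.2809784  0.55760532 0.22146167] [[ 0.893 -0.45  -0.001]
 [-0.45  -0.893 -0.002]
 [ 0.     0.002 -1.   ]] 1.0006925384837289
scene 44.09503051002431 315.492717604234 205.3893089180284 [[0.845, 0.336, -0.416, 1.02], [0.535, -0.519, 0.667, -0.934], [0.008, -0.786, -0.618, 0.937], [0.0, 0.0, 0.0, 1.0]]
top 57.05228300756828 315.80253722064987 200.68225042447523 [[0.0, -0.996, 0.092, 0.394], [-1.0, -0.0, -0.0, -0.034], [0.0, -0.092, -0.996, 1.041], [0.0, 0.0, 0.0, 1.0]]
wrist 65.70646984690485 320.84324868636605 198.55673086450983 [[-0.449, -0.861, -0.237, 0.346], [-0.893, 0.434, 0.117, 0.526], [0.002, 0.264, -0.964, 0.385], [0.0, 0.0, 0.0, 1.0]]
```

View pics/scene0.png

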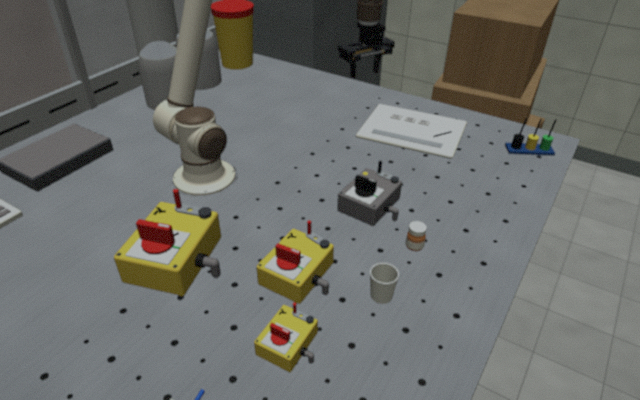

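View pics/top0.png

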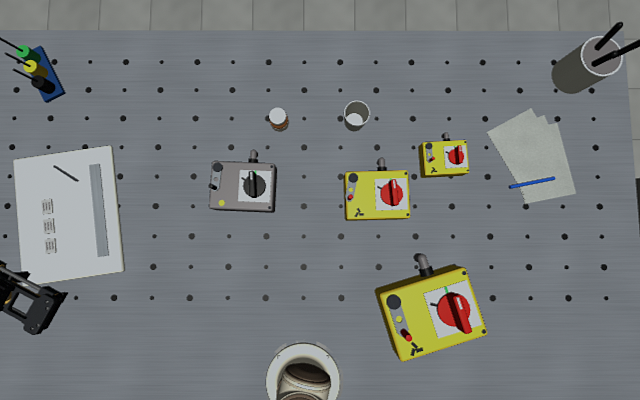

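View pics/wrist0.png

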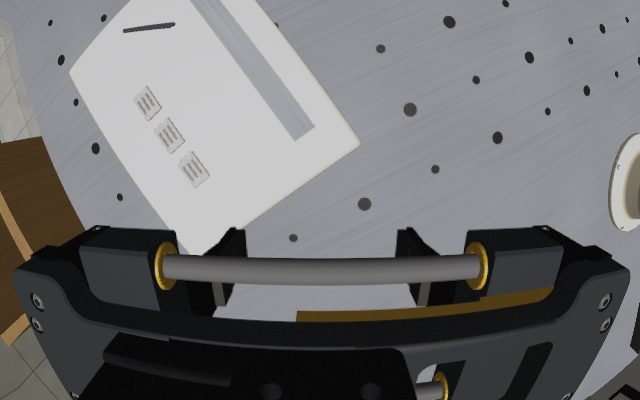

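Three candidates in the top view are yellow boxes with a red handle: large (433,312), medium (378,195) and small (444,157). The medium one is about 66 px wide, roughly 170 mm, and matches the grey box (243,187). I'll confirm that in a crop.

```bash
python3 - <<'E'
import cv2,numpy as np
t=cv2.imread('pics/top0.png');s=cv2.imread('pics/scene0.png')
a=cv2.resize(t[145:230,330:430],None,fx=4,fy=4,interpolation=cv2.INTER_CUBIC)
b=cv2.resize(s[215:305,250:345],None,fx=4,fy=4,interpolation=cv2.INTER_CUBIC)
h=max(a.shape[0],b.shape[0]);f=lambda i:cv2.copyMakeBorder(i,0,h-i.shape[0],0,0,0)
cv2.imwrite('pics/crop.png',np.hstack([f(a),f(b)]))
E
```

```text
(no output)
```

View pics/crop.png

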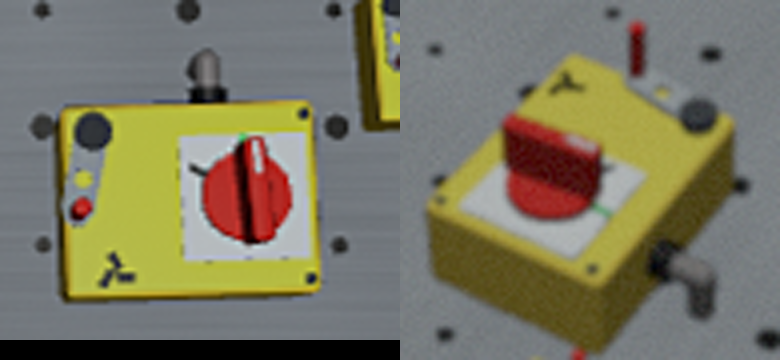

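The medium box shows the red post folded at top px ≈(351,196), the hub at (353,177) and the bar near (395,192) with its pointer at the green mark. It fits the description, so I triangulate next.

```bash
cat > h.py <<'E'
import numpy as np,cv2
from station import *
def ray(c,u,v,fish=False):
    f=200/np.tan(np.radians(c['fov_y'])/2);d=np.array([u-c['cx'],v-c['cy']])/f
    if fish:
        r=np.hypot(*d);k=np.sin(r)/r if r>1e-9 else 1;d=np.array([d[0]*k,d[1]*k,np.cos(r)])
    else: d=np.array([d[0],d[1],1.])
    M=np.array(c['world_from_camera']);d=M[:3,:3]@d;return M[:3,3],d/np.linalg.norm(d)
def tri(a,b):
    A=np.array([a[1],-b[1]]).T;t=np.linalg.lstsq(A,b[0]-a[0],rcond=None)[0]
    p=a[0]+t[0]*a[1];q=b[0]+t[1]*b[1];return (p+q)/2,np.linalg.norm(p-q)
def atz(a,z): return a[0]+a[1]*(z-a[0][2])/a[1][2]
def proj(c,P,fish=False):
    M=np.linalg.inv(np.array(c['world_from_camera']));p=M[:3,:3]@np.array(P)+M[:3,3];f=200/np.tan(np.radians(c['fov_y'])/2)
    if fish:
        r=np.hypot(p[0],p[1]);th=np.arctan2(r,p[2]);return c['cx']+f*th*p[0]/r,c['cy']+f*th*p[1]/r
    return c['cx']+f*p[0]/p[2],c['cy']+f*p[1]/p[2]
E
python3 - <<'E'
from h import *
t=capture('top');s=capture('scene')
print('post',tri(ray(t,351,196.2),ray(s,309.2,221.7)),atz(ray(t,351,196.2),.12))
for n,u,v in [('hub',353.2,178)]:print(n,atz(ray(t,u,v),.081))
print('bar far/near ends',atz(ray(t,394.5,179.5),.12),atz(ray(t,396,205.3),.12))
for u,v in [(345.5,172),(407.5,171),(410,217),(347,219)]:print('corner',atz(ray(t,u,v),.07))
a=cv2.resize(t['frame'][170:215,340:415,::-1],None,fx=10,fy=10,interpolation=cv2.INTER_CUBIC);cv2.imwrite('pics/ct.png',a)
a=cv2.resize(s['frame'][215:280,260:335,::-1],None,fx=9,fy=9,interpolation=cv2.INTER_CUBIC);cv2.imwrite('pics/cs.png',a)
E
```

```text
post (array([ 0.49182905, -0.12177611,  0.1209792 ]), np.float64(0.0031021758731331773)) [ 0.49064858 -0.12274299  0.12      ]
hub [ 0.54297746 -0.13270597  0.081     ]
bar far/near ends [ 0.53313234 -0.23305615  0.12      ] [ 0.4677166  -0.23555541  0.12      ]
corner [ 0.56085811 -0.1134242   0.07      ]
corner [ 0.56362651 -0.27902376  0.07      ]
corner [ 0.44075793 -0.28284147  0.07      ]
corner [ 0.43541687 -0.11649355  0.07      ]
```

View pics/ct.png

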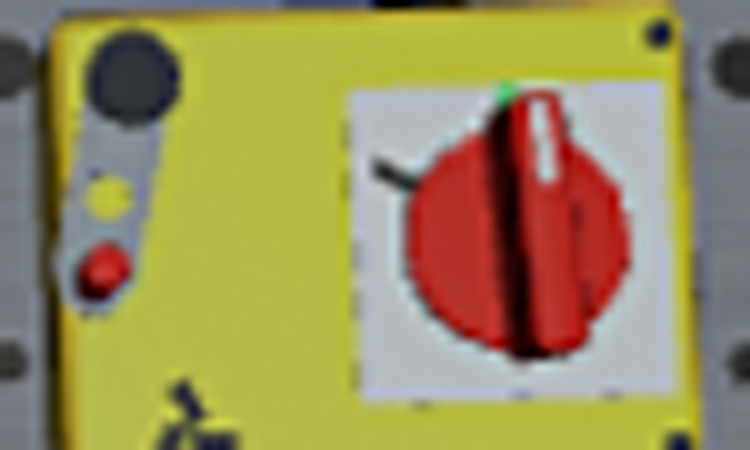

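View pics/cs.png

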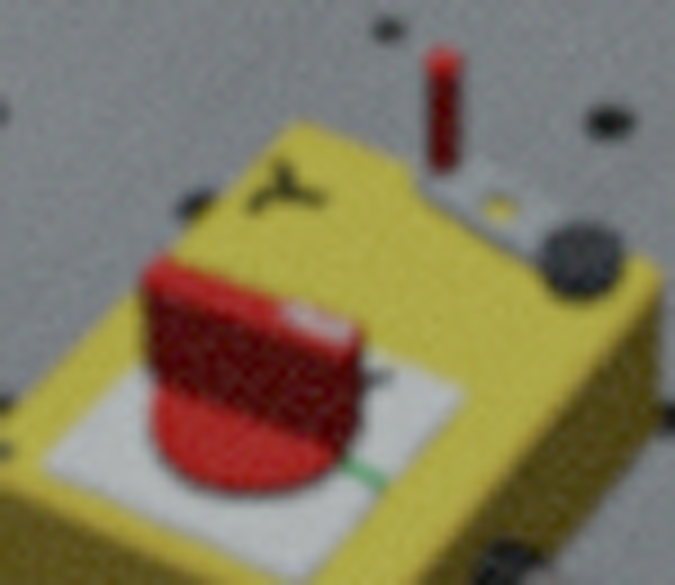

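```bash
python3 - <<'E'
from h import *
t=capture('top');s=capture('scene')
f=lambda a,b:(340+a/10,170+b/10)
g=lambda a,b:(260+a/9,215+b/9)
for n,a,b in [('far',(539,93),(352,337)),('near',(564,350),(155,270)),('post',(106,262),(443,59)),('hub',(133,77),(583,258))]:
    A=ray(t,*f(*a));B=ray(s,*g(*b));print(n,tri(A,B),atz(A,.081 if n=='hub' else .12),atz(B,.081 if n=='hub' else .12))
for a,z in [((515,95),.12),((563,95),.12),((585,345),.12),((540,350),.12)]:print(atz(ray(t,*f(*a)),z))
# base centre & green mark, z=.08/.07
print('base',atz(ray(t,*f(518,240)),.08),'green',atz(ray(t,*f(508,95)),.07),'black',atz(ray(t,*f(393,173)),.07))
E
```

```text
far (array([ 0.53424921, -0.23057522,  0.12173756]), np.float64(0.0021165203079677257)) [ 0.53364219 -0.23154933  0.12      ] [ 0.53408447 -0.22846867  0.12      ]
near (array([ 0.47104408, -0.23532122,  0.11789102]), np.float64(0.005892439537251961)) [ 0.46847277 -0.23657494  0.12      ] [ 0.47498122 -0.23559507  0.12      ]
post (array([ 0.49164292, -0.12092751,  0.12079089]), np.float64(0.002605958220919403)) [ 0.49064818 -0.12173621  0.12      ] [ 0.49217791 -0.11935832  0.12      ]
hub (array([ 0.54558223, -0.13210878,  0.07941039]), np.float64(0.003727265657233204)) [ 0.54377627 -0.13297676  0.081     ] [ 0.54792289 -0.13242915  0.081     ]
[ 0.53312931 -0.22547296  0.12      ]
[ 0.53313416 -0.23760608  0.12      ]
[ 0.4697347  -0.24187479  0.12      ]
[ 0.46847044 -0.23054733  0.12      ]
base [ 0.50070613 -0.23385872  0.08      ] green [ 0.54068852 -0.23399998  0.07      ] black [ 0.51973068 -0.20302738  0.07      ]
```

>>> jog_arm(moves=[[-1, 0.023, 0.0253, 0, 0, 0, 0.109], [-1, 0.046, 0.0506, 0, 0, 0, 0.217], [-1, 0.069, 0.0759, 0, 0, 0, 0.326], [-1, 0.092, 0.1012, 0, 0, 0, 0.434], [-1, 0.115, 0.1265, 0, 0, 0, 0.543], [-1, 0.138, 0.1518, 0, 0, 0, 0.652], [-1, 0.161, 0.1771, 0, 0, 0, 0.76], [-1, 0.184, 0.2024, 0, 0, 0, 0.869], [-1, 0.207, 0.2277, 0, 0, 0, 0.977], [-1, 0.23, 0.253, 0, 0, 0, 1.086]])

```text
time_s: 1.18
tcp_pos: [0.3728, 0.2271, 0.2228]
ee_rot: [[0.013, -1.0, 0.0], [-1.0, -0.013, 0.001], [-0.001, -0.0, -1.0]]
wrist_force: [1.5, -0.2, -0.6]
gripper_width: 1.0
```

```bash
cat >> h.py <<'E'
def plan(x,y,z,yaw):
    s=sense();R=np.array(s['ee_rot']);p=np.array(s['tcp_pos'])
    cy=np.arctan2(R[1,0],R[0,0]);R0=np.array([[np.cos(cy),np.sin(cy),0],[np.sin(cy),-np.cos(cy),0],[0,0,-1]])
    d=R0.T@(np.array([x,y,z])-p);w=-((np.radians(yaw)-cy+np.pi)%(2*np.pi)-np.pi)
    print('t',s['time_s'],'p',np.round(p,4),'yaw',round(np.degrees(cy),2),'q',np.round(s['joints'],1),'gw',round(s['gripper_width'],3),'F',np.round(s['wrist_force'],1))
    print('shift',np.round(d,4),'wz',round(w,4))
E
python3 -c "
from h import *
plan(.502,-.233,.22,-176)"
```

```text
t 1.1833 p [0.3728 0.2271 0.2228] yaw -89.24 q [ 52.8   3.3 -24.3   0.  -62.4 -52.1] gw 1.0 F [ 1.5 -0.2 -0.6]
shift [ 0.4617 -0.1231  0.0028] wz 1.5142
```

>>> jog_arm(moves=[[-1, 0.033, -0.0088, 0, 0, 0, 0.108], [-1, 0.066, -0.0176, 0, 0, 0, 0.216], [-1, 0.099, -0.0264, 0, 0, 0, 0.324], [-1, 0.132, -0.0352, 0, 0, 0, 0.432], [-1, 0.165, -0.044, 0, 0, 0, 0.54], [-1, 0.198, -0.0528, 0, 0, 0, 0.648], [-1, 0.231, -0.0616, 0, 0, 0, 0.756], [-1, 0.264, -0.0704, 0, 0, 0, 0.864], [-1, 0.297, -0.0792, 0, 0, 0, 0.972], [-1, 0.33, -0.088, 0, 0, 0, 1.08]])

```text
time_s: 2.02
tcp_pos: [0.4668, -0.1014, 0.2229]
ee_rot: [[-0.876, -0.482, 0.001], [-0.482, 0.876, 0.0], [-0.001, -0.0, -1.0]]
wrist_force: [-0.1, 0.7, 0.4]
gripper_width: 1.0
```

```bash
python3 -c "
from h import *
plan(.502,-.233,.22,-176)
c=capture('wrist');cv2.imwrite('pics/w1.png',c['frame'][:,:,::-1])"
```

```text
t 2.0167 p [ 0.4668 -0.1014  0.2229] yaw -151.16 q [  7.3   7.5 -19.4  -0.  -63.  -68.4] gw 1.0 F [-0.1  0.7  0.4]
shift [ 0.0327 -0.1322  0.0029] wz 0.4335
```

View pics/w1.png

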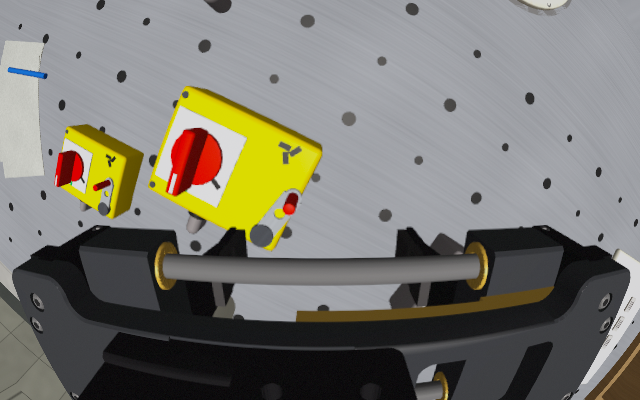

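```bash
python3 - <<'E'
from h import *
c=capture('wrist')['frame'][80:260,140:330,::-1]
cv2.imwrite('pics/w1c.png',cv2.resize(c,None,fx=3.2,fy=3.2,interpolation=cv2.INTER_CUBIC))
plan(.502,-.233,.22,-176)
E
```

```text
t 2.1167 p [ 0.4673 -0.1032  0.2223] yaw -151.29 q [  7.1   7.7 -19.4   0.  -63.  -68.4] gw 1.002 F [ 0.2  0.7 -1. ]
shift [ 0.032  -0.1305  0.0023] wz 0.4313
```

View pics/w1c.png

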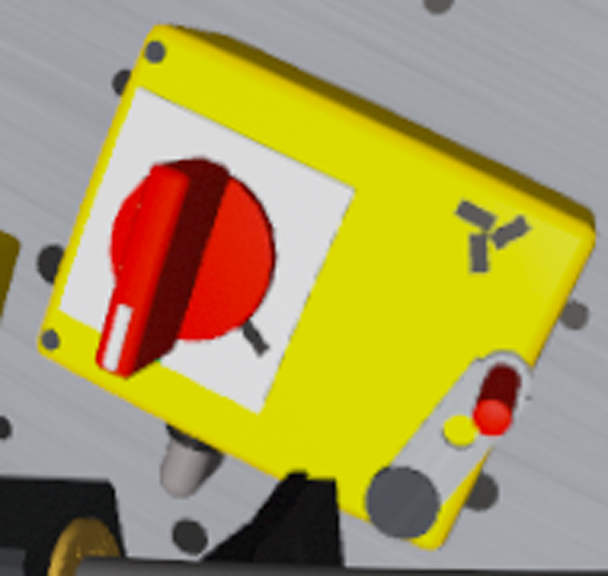

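Zoomed wrist crop: post top at (493,418), hub at (403,502), bar top from pointer end (114,371) to tail (172,168).

```bash
python3 - <<'E'
from h import *
t=capture('top');c=capture('wrist');s=capture('scene')
w=lambda a:ray(c,140+a[0]/3.2,80+a[1]/3.2,True)
f=lambda a:ray(t,340+a[0]/10,170+a[1]/10)
for n,a,b,z in [('far',(114,371),(539,93),.12),('near',(172,168),(564,350),.12),('post',(493,418),(106,262),.12),('hub',(403,502),(133,77),.081)]:
    print(n,tri(w(a),f(b)),atz(w(a),z))
E
```

```text
far (array([ 0.53613963, -0.23042878,  0.11018593]), np.float64(0.00667724219219191)) [ 0.53223552 -0.22390809  0.12      ]
near (array([ 0.47104684, -0.238155  ,  0.10507034]), np.float64(0.004334346860340735)) [ 0.46872688 -0.23108866  0.12      ]
post (array([ 0.48841105, -0.11915345,  0.1263205 ]), np.float64(0.00501013721732016)) [ 0.48878417 -0.11676319  0.12      ]
hub (array([ 0.54176557, -0.12969552,  0.08534669]), np.float64(0.006183806713673407)) [ 0.54226497 -0.12678993  0.081     ]
```

>>> jog_arm(moves=[[-1, 0.004, -0.0162, 0.006, 0, 0, 0.054], [-1, 0.008, -0.0324, 0.012, 0, 0, 0.108], [-1, 0.012, -0.0486, 0.019, 0, 0, 0.162], [-1, 0.016, -0.0648, 0.025, 0, 0, 0.216], [-1, 0.02, -0.081, 0.031, 0, 0, 0.269], [-1, 0.024, -0.0972, 0.037, 0, 0, 0.323], [-1, 0.028, -0.113, 0.043, 0, 0, 0.377], [-1, 0.032, -0.1295, 0.05, 0, 0, 0.431], [-1, 0.032, -0.1295, 0.05, 0, 0, 0.431], [-1, 0.032, -0.1295, 0.05, 0, 0, 0.431]])

```text
time_s: 3.1
tcp_pos: [0.5018, -0.2274, 0.1722]
ee_rot: [[-0.997, -0.08, -0.001], [-0.08, 0.997, 0.0], [0.001, 0.0, -1.0]]
wrist_force: [0.6, 0.0, -0.2]
gripper_width: 0.996
```

```bash
python3 -c "
from h import *
c=capture('wrist');cv2.imwrite('pics/w2.png',c['frame'][:,:,::-1])
plan(.5015,-.231,.087,-176)
for P in [(.5335,-.2295,.12),(.4695,-.234,.12),(.49,-.119,.12)]:print(proj(c,P,True))
"
```

```text
t 3.15 p [ 0.5018 -0.2272  0.1726] yaw -175.4 q [ -7.5  17.3 -14.3  -0.  -58.4 -77.9] gw 0.999 F [-0.6 -0.2 -0.2]
shift [ 0.0007 -0.0038  0.0856] wz 0.0105
(np.float64(314.4631316639058), np.float64(254.6410525904304))
(np.float64(314.87881224595554), np.float64(171.75536308718398))
(np.float64(459.77153718279396), np.float64(210.99686262341058))
```

View pics/w2.png

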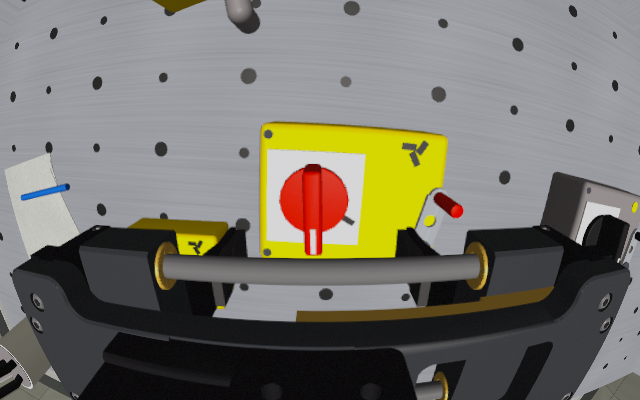

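The bar top runs from (313,165) to (313,250), within 1–2 px laterally of my prediction. The post is at (457,211), predicted (460,211). Next I descend and grip.

>>> jog_arm(moves=[[-1, 0.001, -0.002, 0.014, 0, 0, 0.01], [-1, 0.002, -0.004, 0.029, 0, 0, 0.01], [-1, 0.002, -0.004, 0.043, 0, 0, 0.01], [-1, 0.002, -0.004, 0.057, 0, 0, 0.01], [-1, 0.002, -0.004, 0.071, 0, 0, 0.01], [-1, 0.002, -0.004, 0.085, 0, 0, 0.01], [-1, 0.002, -0.004, 0.085, 0, 0, 0.01], [0.3, 0.002, -0.004, 0.085, 0, 0, 0.01], [0.6, 0.002, -0.004, 0.085, 0, 0, 0.01], [1, 0.002, -0.004, 0.085, 0, 0, 0.01]])

```text
time_s: 3.98
tcp_pos: [0.5011, -0.2322, 0.089]
ee_rot: [[-0.998, -0.069, 0.003], [-0.069, 0.998, -0.001], [-0.003, -0.001, -1.0]]
wrist_force: [0.3, 0.3, 0.6]
gripper_width: 0.853
```

>>> jog_arm(moves=[[1, 0, 0, 0, 0, 0, 0], [1, 0, 0, 0, 0, 0, 0], [1, 0, 0, 0, 0, 0, 0], [1, 0, 0, 0, 0, 0, 0], [1, 0, 0, 0, 0, 0, 0], [1, 0, 0, 0, 0, 0, 0], [1, 0, 0, 0, 0, 0, 0], [1, 0, 0, 0, 0, 0, 0], [1, 0, 0, 0, 0, 0, 0], [1, 0, 0, 0, 0, 0, 0]])

```text
time_s: 4.82
tcp_pos: [0.5003, -0.2338, 0.0876]
ee_rot: [[-0.998, -0.069, 0.0], [-0.069, 0.998, -0.002], [0.0, -0.002, -1.0]]
wrist_force: [0.6, -4.9, -1.7]
gripper_width: 0.156
```

```bash
python3 -c "
from h import *
plan(.501,-.231,.087,-116)
c=capture('wrist');cv2.imwrite('pics/w3.png',c['frame'][:,:,::-1])"
```

```text
t 4.8167 p [ 0.5003 -0.2338  0.0876] yaw -176.05 q [ -8.2  22.8 -20.1   0.2 -47.  -78. ] gw 0.156 F [ 0.6 -4.9 -1.7]
shift [-0.0009  0.0027  0.0006] wz -1.0481
```

View pics/w3.png

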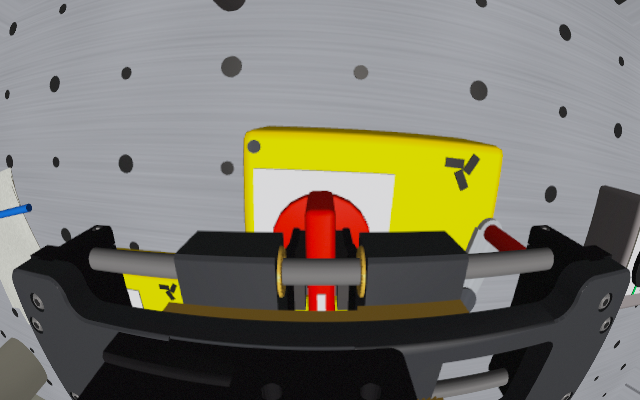

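The bar is gripped (13.6 mm), with about 1.6 mm of lateral offset that I'll relieve. Next I turn anticlockwise.

>>> jog_arm(moves=[[1, 0, -0.002, 0, 0, 0, -0.04], [1, 0, -0.002, 0, 0, 0, -0.13], [1, 0, -0.002, 0, 0, 0, -0.23], [1, 0, -0.002, 0, 0, 0, -0.33], [1, 0, -0.002, 0, 0, 0, -0.43], [1, 0, -0.002, 0, 0, 0, -0.53], [1, 0, -0.002, 0, 0, 0, -0.63], [1, 0, -0.002, 0, 0, 0, -0.73], [1, 0, -0.002, 0, 0, 0, -0.83], [1, 0, -0.002, 0, 0, 0, -0.93]])

```text
time_s: 5.7
tcp_pos: [0.501, -0.2352, 0.0876]
ee_rot: [[-0.539, -0.842, 0.002], [-0.842, 0.539, -0.001], [-0.0, -0.002, -1.0]]
wrist_force: [1.8, -3.6, -2.2]
gripper_width: 0.16
```

>>> jog_arm(moves=[[1, 0, 0, 0, 0, 0, -0.03], [1, 0, 0, 0, 0, 0, -0.06], [1, 0, 0, 0, 0, 0, -0.09], [1, 0, 0, 0, 0, 0, -0.12], [1, 0, 0, 0, 0, 0, -0.12], [1, 0, 0, 0, 0, 0, -0.12], [1, 0, 0, 0, 0, 0, -0.12], [1, 0, 0, 0, 0, 0, -0.12], [1, 0, 0, 0, 0, 0, -0.12], [1, 0, 0, 0, 0, 0, -0.12]])

```text
time_s: 6.53
tcp_pos: [0.5011, -0.2352, 0.0876]
ee_rot: [[-0.44, -0.898, 0.002], [-0.898, 0.44, -0.001], [-0.0, -0.002, -1.0]]
wrist_force: [2.8, -4.5, -2.7]
gripper_width: 0.162
```

```bash
python3 -c "
from h import *
plan(.501,-.233,.087,-116)
print(sense()['moment'])
c=capture('top');cv2.imwrite('pics/t4.png',cv2.resize(c['frame'][120:260,290:450,::-1],None,fx=4,fy=4))"
```

```text
t 6.5333 p [ 0.5011 -0.2352  0.0876] yaw -116.08 q [ -8.3  22.9 -19.9   0.  -47.  -17.8] gw 0.162 F [ 2.8 -4.5 -2.7]
shift [-0.0019  0.0011  0.0006] wz -0.0015
[-1.38681374 -0.83640585 -0.72281066]
```

View pics/t4.png

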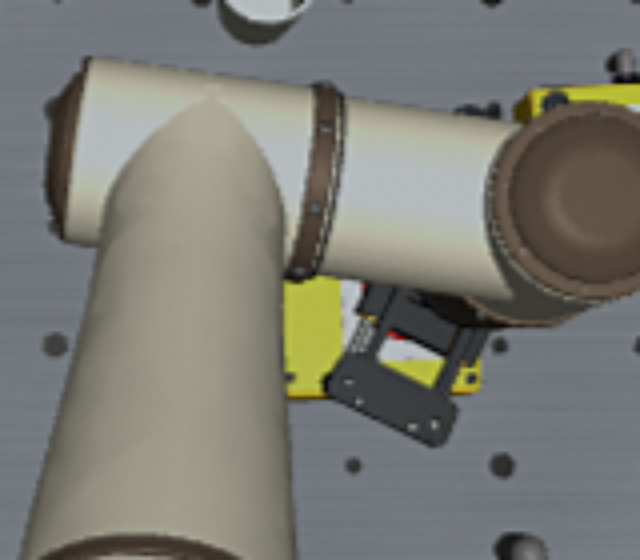

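It turned 60° and the moment rose to 0.72 N m, consistent with the stop. Next I release and rise.

>>> jog_arm(moves=[[0, 0, 0, 0, 0, 0, 0], [-1, 0, 0, 0, 0, 0, 0], [-1, 0, 0, 0, 0, 0, 0], [-1, 0, 0, 0, 0, 0, 0], [-1, 0, 0, -0.005, 0, 0, 0], [-1, 0, 0, -0.025, 0, 0, 0], [-1, 0, 0, -0.045, 0, 0, 0], [-1, 0, 0, -0.065, 0, 0, 0], [-1, 0, 0, -0.08, 0, 0, 0], [-1, 0, 0, -0.08, 0, 0, 0]])

```text
time_s: 7.42
tcp_pos: [0.5024, -0.235, 0.1717]
ee_rot: [[-0.437, -0.9, 0.007], [-0.9, 0.437, -0.002], [-0.001, -0.008, -1.0]]
wrist_force: [0.1, 0.0, 0.5]
gripper_width: 0.835
```

```bash
python3 -c "
from h import *
plan(.490,-.120,.167,-110)
c=capture('wrist');cv2.imwrite('pics/w5.png',c['frame'][:,:,::-1])
for P in [(.501+.033*np.cos(1.117),-.234+.033*np.sin(1.117),.12),(.501-.033*np.cos(1.117),-.234-.033*np.sin(1.117),.12),(.49,-.119,.12),(.5435,-.131,.081)]:print(proj(c,P,True))"
```

```text
t 7.4167 p [ 0.5024 -0.235   0.1717] yaw -115.89 q [ -8.3  17.5 -14.2   0.1 -57.9 -17.6] gw 0.835 F [0.1 0.  0.5]
shift [-0.0981  0.0614  0.0047] wz -0.1028
(np.float64(323.45430179541756), np.float64(256.8614509336639))
(np.float64(323.9654098359898), np.float64(171.71547892208724))
(np.float64(391.7453419739246), np.float64(322.08989641183564))
(np.float64(329.94182072587415), np.float64(309.53115507785066))
```

View pics/w5.png

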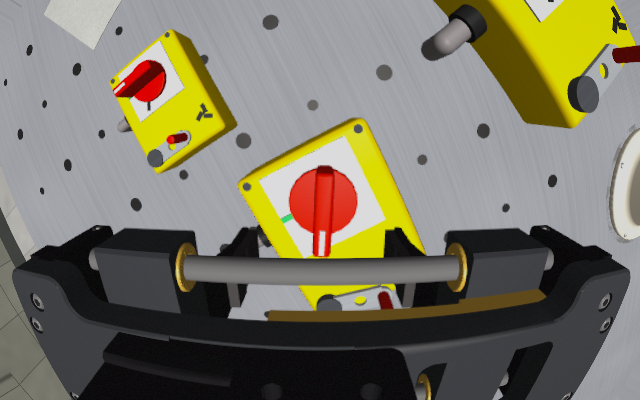

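The handle now stands over the black mark, with the bar from (323,168) to (322,252). Next I move above the post.

>>> jog_arm(moves=[[-1, -0.014, 0.009, 0, 0, 0, -0.015], [-1, -0.028, 0.0175, 0, 0, 0, -0.03], [-1, -0.042, 0.026, 0, 0, 0, -0.045], [-1, -0.056, 0.035, 0, 0, 0, -0.06], [-1, -0.07, 0.044, 0, 0, 0, -0.075], [-1, -0.084, 0.053, 0, 0, 0, -0.09], [-1, -0.098, 0.0614, 0, 0, 0, -0.103], [-1, -0.098, 0.0614, 0, 0, 0, -0.103], [-1, -0.098, 0.0614, 0, 0, 0, -0.103], [-1, -0.098, 0.0614, 0, 0, 0, -0.103]])

```text
time_s: 8.3
tcp_pos: [0.4876, -0.1197, 0.167]
ee_rot: [[-0.343, -0.939, -0.001], [-0.939, 0.343, -0.0], [0.001, 0.001, -1.0]]
wrist_force: [0.1, 0.1, -0.1]
gripper_width: 1.0
```

```bash
python3 -c "
from h import *
plan(.490,-.120,.087,-110)
c=capture('wrist');cv2.imwrite('pics/w6.png',c['frame'][:,:,::-1])
for P in [(.49,-.119,.12),(.49,-.119,.08),(.5435,-.131,.081)]:print(proj(c,P,True))"
```

```text
t 8.3 p [ 0.4876 -0.1197  0.167 ] yaw -110.06 q [  4.8  13.1 -21.2  -0.  -55.8 -24.8] gw 1.0 F [ 0.1  0.1 -0.1]
shift [-0.0005 -0.0023  0.08  ] wz -0.001
(np.float64(318.03349435736965), np.float64(219.95112016885068))
(np.float64(318.3673306269275), np.float64(204.26115648379587))
(np.float64(254.97580042735336), np.float64(212.38852808257553))
```

View pics/w6.png

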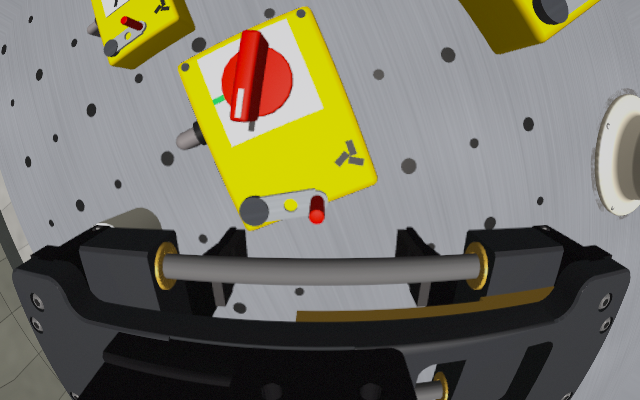

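Post top is at (317,216) and hub at (254,210), within 4 px of prediction. I take the post as (0.489,-0.1215), descend and grip.

>>> jog_arm(moves=[[-1, 0.0015, -0.0015, 0.015, 0, 0, 0], [-1, 0.0015, -0.0015, 0.03, 0, 0, 0], [-1, 0.0015, -0.0015, 0.045, 0, 0, 0], [-1, 0.0015, -0.0015, 0.06, 0, 0, 0], [-1, 0.0015, -0.0015, 0.072, 0, 0, 0], [-1, 0.0015, -0.0015, 0.08, 0, 0, 0], [-1, 0.0015, -0.0015, 0.08, 0, 0, 0], [0.5, 0.0015, -0.0015, 0.08, 0, 0, 0], [1, 0.0015, -0.0015, 0.08, 0, 0, 0], [1, 0.0015, -0.0015, 0.08, 0, 0, 0]])

```text
time_s: 9.18
tcp_pos: [0.4895, -0.1216, 0.0884]
ee_rot: [[-0.343, -0.939, 0.002], [-0.939, 0.343, -0.0], [-0.001, -0.002, -1.0]]
wrist_force: [0.6, -0.6, -0.1]
gripper_width: 0.854
```

>>> jog_arm(moves=[[1, 0, 0, 0, 0, 0, 0], [1, 0, 0, 0, 0, 0, 0], [1, 0, 0, 0, 0, 0, 0], [1, 0, 0, 0, 0, 0, 0], [1, 0, 0, 0, 0, 0, 0], [1, 0, 0, 0, 0, 0, 0], [1, 0, 0, 0, 0, 0, 0], [1, 0, 0, 0, 0, 0, 0], [1, 0, 0, 0, 0, 0, 0], [1, 0, 0, 0, 0, 0, 0]])

```text
time_s: 10.02
tcp_pos: [0.4905, -0.1215, 0.0877]
ee_rot: [[-0.343, -0.94, 0.004], [-0.94, 0.343, -0.0], [-0.001, -0.003, -1.0]]
wrist_force: [4.1, -0.9, -3.1]
gripper_width: 0.129
```

```bash
python3 - <<'E'
from h import *
plan(.489,-.1215,.087,-110)
c=capture('wrist');cv2.imwrite('pics/w7.png',c['frame'][:,:,::-1])
E
```

```text
t 10.0167 p [ 0.4905 -0.1215  0.0877] yaw -110.03 q [  4.5  18.9 -26.7   0.  -44.3 -24.6] gw 0.129 F [ 4.1 -0.9 -3.1]
shift [0.0005 0.0014 0.0007] wz -0.0005
```

View pics/w7.png

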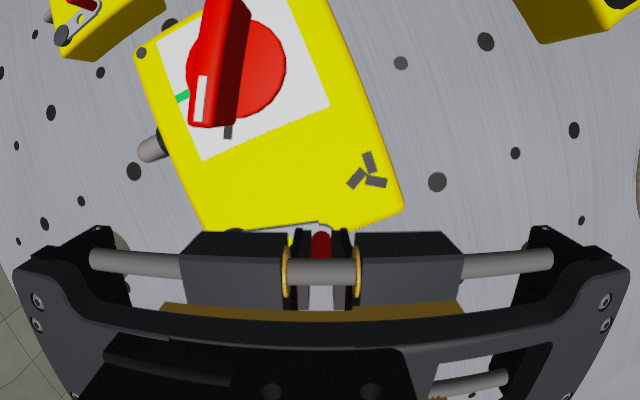

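Post is gripped (11.2 mm). Now I compute the arc waypoints in tool axes.

```bash
cat > arc.py <<'E'
from h import *
def arc(piv,degs):
    s=sense();R=np.array(s['ee_rot']);p=np.array(s['tcp_pos'])[:2]
    cy=np.arctan2(R[1,0],R[0,0]);R0=np.array([[np.cos(cy),np.sin(cy)],[np.sin(cy),-np.cos(cy)]])
    v=p-piv;print('r',np.hypot(*v),np.degrees(np.arctan2(v[1],v[0])))
    v=v/np.hypot(*v)*.055; p0=piv+v
    for a in degs:
        t=-np.radians(a);q=piv+np.array([[np.cos(t),-np.sin(t)],[np.sin(t),np.cos(t)]])@v
        d=R0.T@(q-p0);print(np.round(d,4),round(-t,3))
E
python3 -c "
from arc import *
arc(np.array([.5444,-.1327]),np.arange(4.5,46,4.5))"
```

```text
r 0.05512303544442613 168.26186247539044
[-0.0043  0.0005] 0.079
[-0.0086  0.0006] 0.157
[-0.0129  0.0003] 0.236
[-0.0172 -0.0002] 0.314
[-0.0214 -0.0011] 0.393
[-0.0256 -0.0023] 0.471
[-0.0296 -0.0039] 0.55
[-0.0335 -0.0057] 0.628
[-0.0372 -0.0079] 0.707
[-0.0408 -0.0103] 0.785
```

>>> jog_arm(moves=[[1, -0.0043, 0.0005, 0, 0, 0, 0.079], [1, -0.0086, 0.0006, 0, 0, 0, 0.157], [1, -0.0129, 0.0003, 0, 0, 0, 0.236], [1, -0.0172, -0.0002, 0, 0, 0, 0.314], [1, -0.0214, -0.0011, 0, 0, 0, 0.393], [1, -0.0256, -0.0023, 0, 0, 0, 0.471], [1, -0.0296, -0.0039, 0, 0, 0, 0.55], [1, -0.0335, -0.0057, 0, 0, 0, 0.628], [1, -0.0372, -0.0079, 0, 0, 0, 0.707], [1, -0.0408, -0.0103, 0, 0, 0, 0.785]])

```text
time_s: 10.9
tcp_pos: [0.5134, -0.087, 0.0877]
ee_rot: [[-0.908, -0.419, 0.001], [-0.419, 0.908, -0.001], [-0.001, -0.001, -1.0]]
wrist_force: [3.8, -4.5, -2.6]
gripper_width: 0.127
```

```bash
python3 -c "
from arc import *
plan(.5,-.1,.087,-155)
arc(np.array([.5444,-.1327]),np.arange(5.,51,5))
c=capture('wrist');cv2.imwrite('pics/w8.png',c['frame'][:,:,::-1])"
```

```text
t 10.9 p [ 0.5134 -0.087   0.0877] yaw -155.22 q [  8.3  20.2 -24.5   0.1 -45.2 -73.6] gw 0.127 F [ 3.8 -4.5 -2.6]
shift [ 0.0176 -0.0062  0.0007] wz -0.0038
r 0.055199591882418575 124.13587444129365
[-0.0048  0.0006] 0.087
[-0.0096  0.0007] 0.175
[-0.0144  0.0005] 0.262
[-0.0191 -0.0002] 0.349
[-0.0238 -0.0013] 0.436
[-0.0283 -0.0028] 0.524
[-0.0327 -0.0047] 0.611
[-0.037 -0.007] 0.698
[-0.041  -0.0096] 0.785
[-0.0448 -0.0125] 0.873
```

View pics/w8.png

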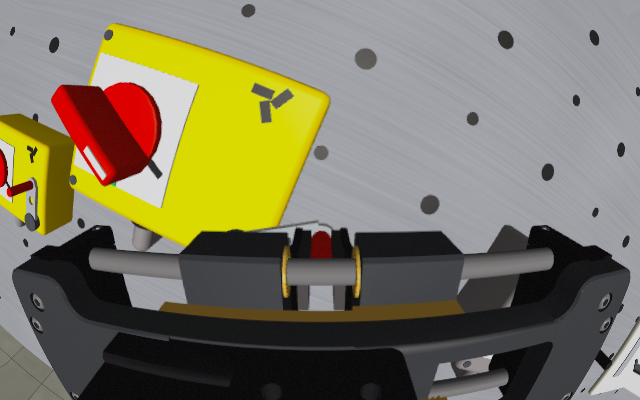

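The hasp is following the arc and has come about 44°. I do the remaining 46°.

>>> jog_arm(moves=[[1, -0.0048, 0.0006, 0, 0, 0, 0.087], [1, -0.0096, 0.0007, 0, 0, 0, 0.175], [1, -0.0144, 0.0005, 0, 0, 0, 0.262], [1, -0.0191, -0.0002, 0, 0, 0, 0.349], [1, -0.0238, -0.0013, 0, 0, 0, 0.436], [1, -0.0283, -0.0028, 0, 0, 0, 0.524], [1, -0.0327, -0.0047, 0, 0, 0, 0.611], [1, -0.037, -0.007, 0, 0, 0, 0.698], [1, -0.041, -0.0096, 0, 0, 0, 0.785], [1, -0.042, -0.0103, 0, 0, 0, 0.81]])

```text
time_s: 11.78
tcp_pos: [0.5446, -0.0781, 0.087]
ee_rot: [[-0.929, 0.369, -0.024], [0.369, 0.93, 0.0], [0.022, -0.009, -1.0]]
wrist_force: [-21.8, 8.7, 20.4]
gripper_width: 0.122
```

>>> jog_arm(moves=[[1, 0, 0, 0, 0, 0, 0], [1, 0, 0, 0, 0, 0, 0], [1, 0, 0, 0, 0, 0, 0], [1, 0, 0, 0, 0, 0, 0], [1, 0, 0, 0, 0, 0, 0], [1, 0, 0, 0, 0, 0, 0], [1, 0, 0, 0, 0, 0, 0], [1, 0, 0, 0, 0, 0, 0], [1, 0, 0, 0, 0, 0, 0], [1, 0, 0, 0, 0, 0, 0]])

```text
time_s: 12.62
tcp_pos: [0.5446, -0.0781, 0.0871]
ee_rot: [[-0.931, 0.365, -0.022], [0.365, 0.931, 0.0], [0.021, -0.008, -1.0]]
wrist_force: [-18.5, 6.9, 18.1]
gripper_width: 0.128
```

```bash
python3 -c "
from arc import *
plan(.5,-.1,.087,160)
arc(np.array([.5444,-.1327]),[1])"
```

```text
t 12.6167 p [ 0.5446 -0.0781  0.0871] yaw 158.57 q [   8.6   23.3  -19.3   -0.3  -48.7 -119.9] gw 0.128 F [-18.5   6.9  18.1]
shift [ 0.0335 -0.0367  0.0001] wz -0.025
r 0.054633864409086616 89.7937669088955
[-0.0009  0.0003] 0.017
```

The motion was opposed with about 20 N near 79° by my estimate. I need to see whether that's the stop.

```bash
python3 - <<'E'
from h import *
c=capture('wrist');s=capture('scene')
cv2.imwrite('pics/w9.png',c['frame'][:,:,::-1])
cv2.imwrite('pics/s9.png',cv2.resize(s['frame'][170:310,230:430,::-1],None,fx=4,fy=4,interpolation=cv2.INTER_CUBIC))
E
```

```text
(no output)
```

View pics/w9.png

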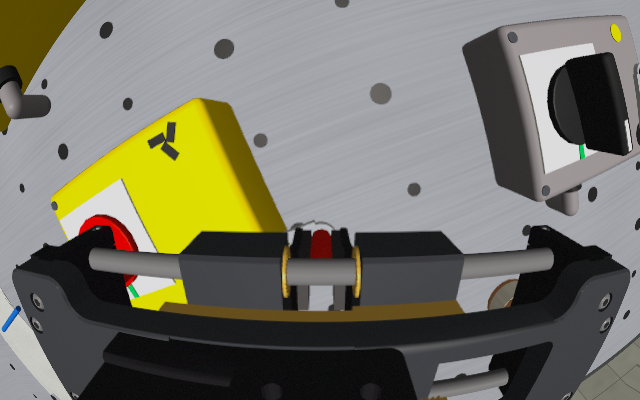

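View pics/s9.png

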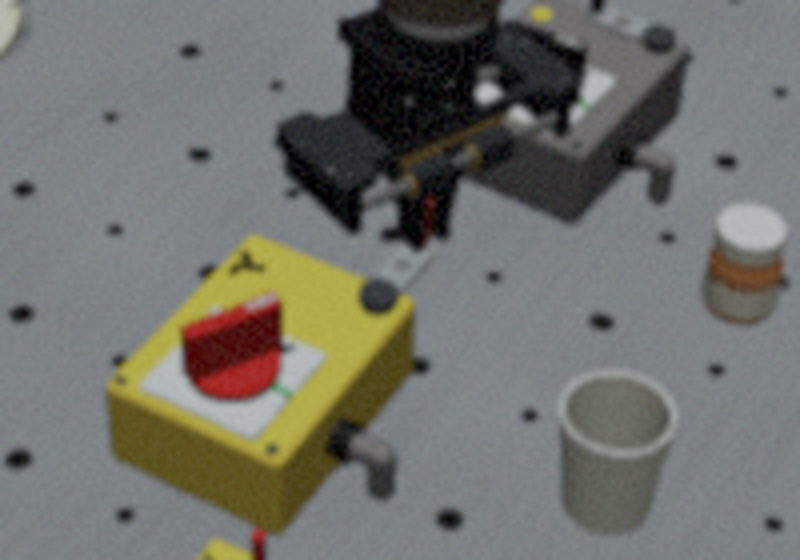

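The hasp is fully out, roughly perpendicular to the box side, and nothing else obstructs it, so this is the stop. Next I release and rise.

>>> jog_arm(moves=[[1, 0.003, -0.0005, 0, 0, 0, -0.02], [0, 0.003, -0.0005, 0, 0, 0, -0.02], [-1, 0.003, -0.0005, 0, 0, 0, -0.02], [-1, 0.003, -0.0005, 0, 0, 0, -0.02], [-1, 0.003, -0.0005, 0, 0, 0, -0.02], [-1, 0.003, -0.0005, 0, 0, 0, -0.02], [-1, 0.003, -0.0005, -0.02, 0, 0, -0.02], [-1, 0.003, -0.0005, -0.04, 0, 0, -0.02], [-1, 0.003, -0.0005, -0.07, 0, 0, -0.02], [-1, 0.003, -0.0005, -0.1, 0, 0, -0.02]])

```text
time_s: 13.55
tcp_pos: [0.5516, -0.0776, 0.1879]
ee_rot: [[-0.938, 0.347, -0.002], [0.347, 0.938, -0.0], [0.002, -0.001, -1.0]]
wrist_force: [1.2, 0.7, 0.5]
gripper_width: 0.726
```

>>> jog_arm(moves=[[-1, 0.015, 0.01, -0.01, 0, 0, 0], [-1, 0.03, 0.02, -0.02, 0, 0, 0], [-1, 0.045, 0.03, -0.03, 0, 0, 0], [-1, 0.06, 0.04, -0.04, 0, 0, 0], [-1, 0.075, 0.05, -0.05, 0, 0, 0], [-1, 0.09, 0.06, -0.05, 0, 0, 0], [-1, 0.105, 0.07, -0.05, 0, 0, 0], [-1, 0.12, 0.08, -0.05, 0, 0, 0], [-1, 0.12, 0.08, -0.05, 0, 0, 0], [-1, 0.12, 0.08, -0.05, 0, 0, 0]])

```text
time_s: 14.38
tcp_pos: [0.4672, 0.0396, 0.2378]
ee_rot: [[-0.939, 0.345, 0.001], [0.345, 0.939, 0.0], [-0.001, 0.0, -1.0]]
wrist_force: [0.2, -0.6, -0.2]
gripper_width: 1.003
```

```bash
python3 - <<'E'
from h import *
plan(.5,-.1,.087,160)
t=capture('top');s=capture('scene')
a=cv2.resize(t['frame'][90:240,200:420,::-1],None,fx=3,fy=3,interpolation=cv2.INTER_CUBIC)
cv2.imwrite('pics/t10.png',a)
cv2.imwrite('pics/s10.png',cv2.resize(s['frame'][170:310,230:430,::-1],None,fx=4,fy=4,interpolation=cv2.INTER_CUBIC))
E
```

```text
t 14.3833 p [0.4672 0.0396 0.2378] yaw 159.82 q [  24.8    5.9  -19.1    0.   -65.  -135. ] gw 1.003 F [ 0.2 -0.6 -0.2]
shift [-0.079  -0.1197  0.1508] wz -0.0032
```

View pics/t10.png

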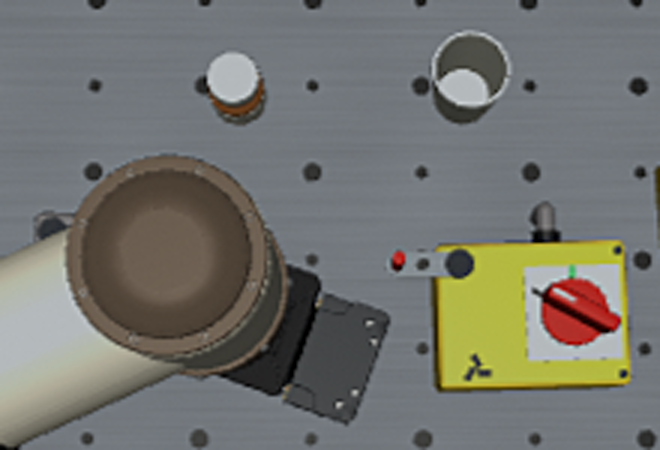

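View pics/s10.png

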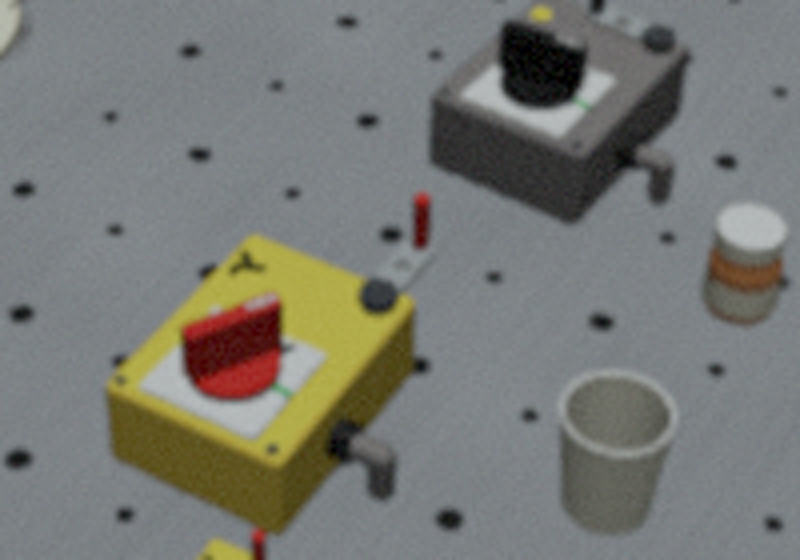

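```bash
python3 - <<'E'
from h import *
t=capture('top');s=capture('scene')
f=lambda a,b:ray(t,200+(a)/3,90+(b)/3)
g=lambda a,b:ray(s,230+a/4,170+b/4)
for n,a,b,z in [('post',(400,258),(422,200),.12),('hub',(460,264),(379,296),.081),('ptr',(549,292),(275,303),.12),('tail',(615,325),(190,332),.12)]:
    print(n,tri(f(*a),g(*b)),atz(f(*a),z),atz(g(*b),z))
for a in [(438,247),(625,241),(630,380),(440,389)]:print(atz(f(*a),.07))
cv2.imwrite('pics/t11.png',cv2.resize(t['frame'][150:230,320:420,::-1],None,fx=8,fy=7,interpolation=cv2.INTER_CUBIC))
E
```

```text
post (array([ 0.54372074, -0.07751628,  0.11900044]), np.float64(0.003684174601962171)) [ 0.54201062 -0.07848378  0.12      ] [ 0.54570596 -0.07733577  0.12      ]
hub (array([ 0.54522708, -0.13216619,  0.07809761]), np.float64(0.004303083499984865)) [ 0.5429776 -0.1330574  0.081    ] [ 0.54851729 -0.13353476  0.081     ]
ptr (array([ 0.51510334, -0.20418769,  0.11318173]), np.float64(0.0025557163799403426)) [ 0.5131688  -0.20365832  0.12      ] [ 0.52032243 -0.20951062  0.12      ]
tail (array([ 0.48789359, -0.25744535,  0.11759407]), np.float64(0.005771829337438497)) [ 0.48530588 -0.2585444   0.12      ] [ 0.49192122 -0.25793077  0.12      ]
[ 0.55995844 -0.11475266  0.07      ]
[ 0.56542926 -0.28129055  0.07      ]
[ 0.44163809 -0.28286195  0.07      ]
[ 0.43365848 -0.11560112  0.07      ]
```

View pics/t11.png

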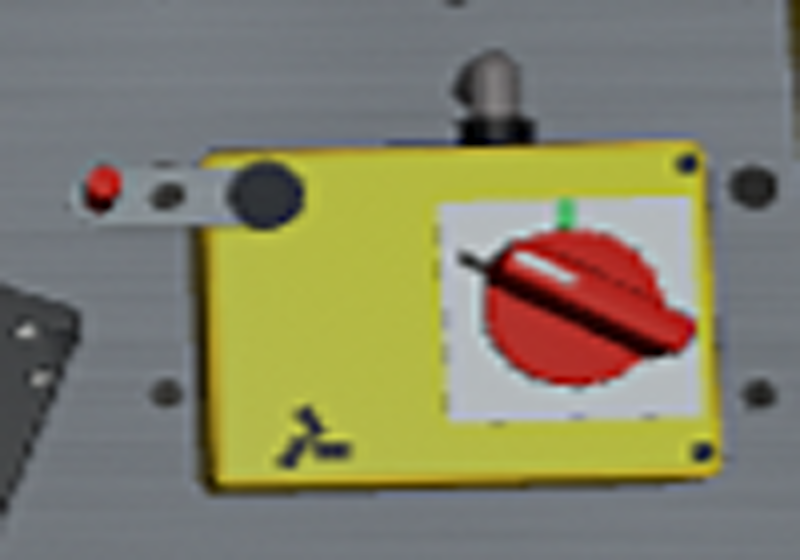

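The handle is about 62° from world x, roughly 60.5° relative to the box, so it's at its stop. The hasp stands square to the box, but measured from its folded angle (168°) the travel is only about 77–79°, so the margin is unclear. I'll nudge the post further out with shut fingers to confirm the stop.

>>> jog_arm(moves=[[1, -0.011, -0.0139, 0.008, 0, 0, -0.05], [1, -0.022, -0.0278, 0.016, 0, 0, -0.1], [1, -0.033, -0.0417, 0.024, 0, 0, -0.15], [1, -0.044, -0.0557, 0.032, 0, 0, -0.2], [1, -0.054, -0.07, 0.04, 0, 0, -0.25], [1, -0.065, -0.083, 0.048, 0, 0, -0.3], [1, -0.076, -0.0974, 0.056, 0, 0, -0.353], [1, -0.076, -0.0974, 0.056, 0, 0, -0.353], [1, -0.076, -0.0974, 0.056, 0, 0, -0.353], [1, -0.076, -0.0974, 0.056, 0, 0, -0.353]])

```text
time_s: 15.42
tcp_pos: [0.5048, -0.0789, 0.1816]
ee_rot: [[-1.0, 0.003, -0.0], [0.003, 1.0, -0.0], [0.0, -0.0, -1.0]]
wrist_force: [0.3, -0.4, 0.8]
gripper_width: 0.324
```

```bash
python3 - <<'E'
from h import *
plan(.505,-.078,.092,180)
E
```

```text
t 15.4167 p [ 0.5048 -0.0789  0.1816] yaw 179.84 q [  9.3  13.  -18.9   0.  -58.1 -99.5] gw 0.324 F [ 0.3 -0.4  0.8]
shift [-0.0002  0.0009  0.0896] wz -0.0028
```

>>> jog_arm(moves=[[1, 0, 0, 0, 0, 0, 0], [1, 0, 0, 0.015, 0, 0, 0], [1, 0, 0, 0.03, 0, 0, 0], [1, 0, 0, 0.045, 0, 0, 0], [1, 0, 0, 0.06, 0, 0, 0], [1, 0, 0, 0.075, 0, 0, 0], [1, 0, 0, 0.088, 0, 0, 0], [1, -0.004, 0, 0.088, 0, 0, 0], [1, -0.008, 0, 0.088, 0, 0, 0], [1, -0.012, 0, 0.088, 0, 0, 0]])

```text
time_s: 16.25
tcp_pos: [0.5181, -0.0782, 0.0948]
ee_rot: [[-1.0, 0.0, 0.002], [0.0, 1.0, -0.0], [-0.002, -0.0, -1.0]]
wrist_force: [0.3, -0.4, 0.1]
gripper_width: 0.008
```

>>> jog_arm(moves=[[1, -0.003, 0, 0, 0, 0, 0], [1, -0.006, 0, 0, 0, 0, 0], [1, -0.008, 0, 0, 0, 0, 0], [1, -0.01, 0, 0, 0, 0, 0], [1, -0.012, 0, 0, 0, 0, 0], [1, -0.012, 0, 0, 0, 0, 0], [1, -0.012, 0, 0, 0, 0, 0], [1, -0.012, 0, 0, 0, 0, 0], [1, -0.012, 0, 0, 0, 0, 0], [1, -0.012, 0, 0, 0, 0, 0]])

```text
time_s: 17.08
tcp_pos: [0.5275, -0.0788, 0.0934]
ee_rot: [[-1.0, 0.001, -0.002], [0.001, 1.0, -0.0], [0.002, -0.0, -1.0]]
wrist_force: [-5.5, 0.4, 3.2]
gripper_width: 0.006
```

>>> jog_arm(moves=[[1, -0.001, 0, 0, 0, 0, 0], [1, -0.002, 0, 0, 0, 0, 0], [1, -0.003, 0, 0, 0, 0, 0], [1, -0.003, 0, 0, 0, 0, 0], [1, -0.003, 0, 0, 0, 0, 0], [1, -0.003, 0, 0, 0, 0, 0], [1, -0.003, 0, 0, 0, 0, 0], [1, -0.003, 0, 0, 0, 0, 0], [1, -0.003, 0, 0, 0, 0, 0], [1, -0.003, 0, 0, 0, 0, 0]])

```text
time_s: 17.92
tcp_pos: [0.5277, -0.0788, 0.0932]
ee_rot: [[-1.0, 0.002, -0.008], [0.002, 1.0, -0.0], [0.008, -0.0, -1.0]]
wrist_force: [-10.1, 3.7, 8.2]
gripper_width: 0.005
```

It barely moved (0.2 mm) under 10 N, where the hasp needs only about 1 N, so it's hard against its stop. I back off and rise.

>>> jog_arm(moves=[[1, 0.01, 0, 0, 0, 0, 0], [1, 0.02, 0, 0, 0, 0, 0], [1, 0.03, 0, 0, 0, 0, 0], [1, 0.03, 0, -0.02, 0, 0, 0], [1, 0.03, 0, -0.045, 0, 0, 0], [1, 0.03, 0.02, -0.07, 0, 0, 0], [1, 0.03, 0.05, -0.1, 0, 0, 0], [1, 0.03, 0.08, -0.13, 0, 0, 0], [1, 0.03, 0.11, -0.14, 0, 0, 0], [1, 0.03, 0.11, -0.14, 0, 0, 0]])

```text
time_s: 18.75
tcp_pos: [0.5042, 0.0354, 0.2377]
ee_rot: [[-1.0, -0.003, 0.011], [-0.003, 1.0, 0.004], [-0.011, 0.004, -1.0]]
wrist_force: [0.4, 0.1, 0.2]
gripper_width: 0.002
```

>>> jog_arm(moves=[[1, 0, 0, 0, 0, 0, 0], [1, 0, 0, 0, 0, 0, 0], [1, 0, 0, 0, 0, 0, 0], [1, 0, 0, 0, 0, 0, 0], [1, 0, 0, 0, 0, 0, 0], [1, 0, 0, 0, 0, 0, 0], [1, 0, 0, 0, 0, 0, 0], [1, 0, 0, 0, 0, 0, 0], [1, 0, 0, 0, 0, 0, 0], [1, 0, 0, 0, 0, 0, 0]])

```text
time_s: 19.58
tcp_pos: [0.5018, 0.0313, 0.2335]
ee_rot: [[-1.0, 0.001, -0.0], [0.001, 1.0, -0.0], [0.0, -0.0, -1.0]]
wrist_force: [0.9, 0.2, 0.4]
gripper_width: 0.003
```

```bash
python3 - <<'E'
from h import *
plan(.5,-.1,.087,160)
t=capture('top')
cv2.imwrite('pics/t12.png',cv2.resize(t['frame'][90:240,200:420,::-1],None,fx=3,fy=3,interpolation=cv2.INTER_CUBIC))
E
```

```text
t 19.5833 p [0.5018 0.0313 0.2335] yaw 179.92 q [  22.1    9.6  -15.3    0.   -65.1 -112.2] gw 0.003 F [0.9 0.2 0.4]
shift [ 0.0017 -0.1313  0.1465] wz 0.3477
```

View pics/t12.png

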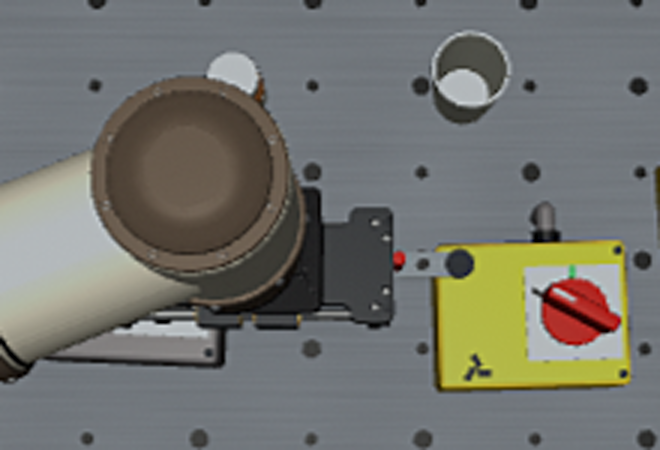

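The hasp is out (hub (460,264), post (400,258)), the handle is at the black mark, the jar and cup are unmoved, and the arm is clear with about 0 N at the wrist. I hand the job in.

```bash
python3 -c "
from station import *
print(finish_job())"
```

```text
the job is handed in; nothing more can be done
None
```

I turned the red handle on the medium yellow box 60° anticlockwise to off. Then I swung its hasp out by the red post, let go of both, and handed the job in at about 19.6 s.

**Handle:** the moment rose to 0.72 N m at the end of the turn, against about 0.2 N m to turn it. In the last view the bar points at the black mark, about 60° from the box's axis.

**Hasp:** it stands square to the box side. When I nudged the post further out with shut fingers, it held against 10 N with only 0.2 mm of movement, so it is at its stop.

**Bystanders:** in the last pictures the jar, the cup and the grey box's handle and hasp looked unmoved. The arm was clear of everything, with about 1 N at the wrist.

**Checks that disagreed:**
- Measured from where the hasp started, it swung only about 77–79°, not 90°. I take this as it having started slightly off fully folded, because the stop held firm.
- The folded post measured about 111 mm from the handle's axis, against the "about 100 mm" given.
- Single-view positions differed by up to about 6 mm between cameras.

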